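# Uncap the bean bottle and hold the bin lid open for topping up

## Task

A colleague across the counter is about to top up the ingredient bin from the spout bottle. First lift the loose green cap off the bottle and set it, upright and without dropping it, into the round recess of the red cap holder; then raise the bin's steel lid by its black bar handle to 45 degrees and finish holding it there by the handle, because it falls shut when let go. Keep the bottle standing in its place and leave the pumpkin half, the yellow bowl and the tin alone.

Things in the scene. Friction and masses are not known exactly. Their poses are not given: they have to be found in the camera images.
- bin: White plastic ingredient bin fixed to the counter, open-topped box 200 (x) x 240 (y) x 110 mm high, walls 6 mm, covered by the steel lid. Origin: centre of its underside, on the counter. z up; +x points from the hinge side (nearer the robot) to the free edge of the lid; the bin may be yawed.
- lid (a joint): Angle of the bin's steel lid (plate 206 x 246 x 8 mm, about 0.5 kg, varies) in rad: 0 shut and level, grows as its far edge rises and swings up towards the robot; stop at 1.25. Weight and a weak spring pull it shut from every angle; lifting at the handle takes 2 to 5 N.
- lid_hinge (a point): Middle of the hinge axis, on the bin's top edge at its -x (robot) side, 110.5 mm above the counter and 100 mm from the bin's centre. The axis runs along the bin's y. The lid's underside lies in the plane through the axis.
- lid_handle (a point): Black round bar on the lid, 12 mm thick, 110 mm long along y, a post at each end. Origin: middle of the bar, 165 mm from the hinge axis along the lid and 43 mm above the plane of its underside (29 mm free under the bar); 153.5 mm above the counter when shut. Turns with the lid: x along the lid away from the hinge, z square to the lid. The bar can turn between gripper fingers.
- bottle: Loose upright bottle, 0.7 kg (varies): body 72 mm across, brown beans seen in its lower part, clear above; flat shoulder 52 mm across at 106 mm height, on it a white spout (33 mm across at its foot, tapering, tip at 146 mm). Origin: centre of its underside, z up along its axis.
- cap: Loose green cap over the spout: round cup with its mouth down, 46 mm outside, 39 mm inside, 50 mm high, closed flat top, 35 g. Origin: centre of its open lower rim, z up to its closed top. At the start the rim rests on the bottle's shoulder, 106 mm above the counter (top at 156 mm). Nothing holds it; it must rise over 40 mm to clear the spout.
- holder: Red cap holder fixed to the counter: square block 90 x 90 x 16 mm high with one round recess in its middle. Origin: centre of its underside; z up.
- holder_hole0 (a point): Centre of the recess's mouth, in the holder's upper face, 16 mm above the counter. Recess 56 mm across, 10 mm deep (floor 6 mm above the counter); the seated cap stands mouth down on its floor.
- pumpkin: Bystander: orange half pumpkin lying on its cut face, 110 mm across, 60 mm high, loose. Origin: centre of its underside.
- bowl: Bystander: yellow bowl, 100 mm across, 45 mm high, loose. Origin: centre of its underside.
- tin: Bystander: steel tin with a paper band, 60 mm across, 90 mm high, loose. Origin: centre of its underside.
Not all that is in view belongs to the job. Of the things shaped like the cap, the green one is meant.

How it is judged:
By the outcome, as a careful person would: the job done as asked, in the order asked, and still so for the second after the job is handed in, while the arm keeps its last pose, push and grip.
It also fails if it takes over 53 s, if anything falls off the work surface, if the arm or the gripper's body presses on something with over 40 N, if the wrist force passes 120 N, or if a joint passes its speed limit or range.

## Robot

A 6-joint arm with a two-finger parallel gripper is mounted at the origin on the work surface. World frame = base frame: x ahead of the robot, y to its left, z up, the work surface at z = 0. Lengths are in m, angles in degrees, forces in N, time in s.
With the tool pointing down it reaches from about 0.3 to 0.75 m from the base axis. Payload 8.5 kg.
Tool frame: the origin (TCP) lies midway between the tips of the shut fingers; the grasp point (between the pads) lies 19 mm behind it (env.grip_depth is the distance from the TCP to the grasp point, in m); x points along the fingers, y is the direction in which the jaws open and shut, and the axes are right-handed (so a half turn about x gives the same grasp; the last joint's range is limited). The gripper opens to 85 mm and grips with 20 to 120 N. Pads are 22 mm wide; open, the fingers measure 114 mm over their backs; the gripper's body (76 mm by 85 mm) begins 54 mm behind the grasp point. The pads swing forward as they close: fully open they stand 13 mm farther back than shut.
Start: joints at [59.456, 21.807, 74.336, -0, 83.858, -12.336], TCP at [0.172, 0.522, 0.231] pointing down, gripper open.
Joint ranges: [-178.18, 178.18], [-50.72, 133.34], [12.68, 142.11], [-81.47, 261.47], [9.98, 163.14], [-165.26, 165.26]. Speed limits (degrees/s): [136.94, 136.94, 180, 180, 180, 180].

## Interface

Orientations are given as a 3x3 rotation matrix whose columns are the frame's x, y, z axes.
In Python, from rig import env gives the robot as it stands.
- The arm moves only by the tool play_rows, never from a script. Its arguments are lists of equal length, an entry for each row: "travel": the shift along the world's x, y, z in cm, a list of three; "rotation": the turn, a rotation vector about the world's x, y, z in rad, a list of three; "claw": the finger opening in cm, from 0 to 8.54. A call has 1 to 12 rows; each row shifts and turns the pose as measured when the row begins; what a row does not reach is not made up. A row lasts 1/12 s, in which the tool goes at most 41.7 mm and 7.16 degrees, less where a joint would pass 70% of its speed; a pose out of reach is approached as far as the arm can. A call is refused whole if a number of a shift passes 4.17 or a number of a turn 0.125, either way. A call with a gripper value outside its range is refused whole. The fingers move at their own pace and stop on an object; "squeeze" is the grip in N (left out, the last holds). Time passes only in rows, so rows that do not move let the fingers close. It gives the time, the measured TCP pose, the force and the opening at its end, in the units of the state.
- env.observe(): the state, without advancing time (a new reading comes with each control period).
- env.get_image(name): name is "scene" or "top" or "wrist"; returns the picture (420x560x3 uint8, red, green, blue); there is no depth.
- env.camera_info(name): a dict with "vertical_fov" (degrees; the focal length in pixels is half the picture's height over the tangent of half this angle, whatever the lens; pixels are square), "cx", "cy" (the principal point, pixels), "eye" and "rotation" of the camera in the world. Camera axes: x right, y down, z forward; pixel columns grow to the right and rows downward; lengths in m; the calibration is good to about 2 mm. The wrist camera is an equidistant fisheye: a pixel r from the principal point sees the ray r / f radians off the axis. A picture is of the moment at which its call begins: read the wrist's pose just before it. camera_info takes no time and is no camera call; for the wrist camera it gives the pose at the moment of the call.
- env.close_job(): hands the job in, once; it reports no verdict.
The state is a dict: "time_s": time; "q": joint angles; "qvel": joint speeds; "joint_efforts": joint torques, N m; "position": TCP position; "tool_rot": TCP orientation; "ft_force": force on the tool from outside, world axes, zero at the start; "wrist_torque": the same for the moment, N m; "grip_width": finger opening in m.
Only numpy, scipy, OpenCV 4.12 (cv2) and the standard library are available. Lean on these libraries where they do the work, as an engineer would, in place of code of your own. Each camera call takes 0.05 s, during which the arm holds its last target.

## Working session

There is one attempt and no reset: what is moved stays moved. The work goes in short steps, Python scripts to look and compute and a tool call to move; the robot and the scene stay as the last step left them, time stands still between calls to the robot, and variables do not carry over. Pictures are saved under pics/ and viewed, and the job is handed in when it is done.

Besides the shell and the picture viewer there is one more tool, called after ">>>" by a JSON object that holds its "api" and its "payload", one argument or row to a line. play_rows: Moves the arm, as the interface text tells. Its arguments: {"type":"object","properties":{"travel":{"type":"array","items":{"type":"array","items":{"type":"number"}}},"rotation":{"type":"array","items":{"type":"array","items":{"type":"number"}}},"claw":{"type":"array","items":{"type":"number"}},"squeeze":{"type":"number"}},"required":["travel","rotation","claw"]}

```bash
mkdir -p pics; ls; python3 - <<'E'
from rig import env
import cv2, numpy as np
s=env.observe(); print(s['time_s'],s['position'],s['tool_rot'],s['grip_width'],env.grip_depth)
for n in ("scene","top"):
    im=env.get_image(n); cv2.imwrite(f"pics/{n}0.png",im[:,:,::-1]); print(n,env.camera_info(n))
E
```

```text
pics
0.0 [0.17172075 0.52218533 0.23069338] [[-7.68671919e-04  3.12510726e-01  9.49913920e-01]
 [-1.31436037e-03  9.49913064e-01 -3.12511508e-01]
 [-9.99998841e-01 -1.48874803e-03 -3.19419787e-04]] 0.08537598587771807 0.0187
scene {'vertical_fov': 55.1680498619092, 'cx': 278.7991895111523, 'cy': 208.25329549925036, 'eye': array([ 1.28786694, -0.12177201,  0.82367428]), 'rotation': array([[ 2.22748753e-01,  6.71235862e-01, -7.06983317e-01],
       [ 9.74875816e-01, -1.53645592e-01,  1.61276707e-01],
       [-3.70160934e-04, -7.25145123e-01, -6.88595972e-01]])}
top {'vertical_fov': 49.67610756621217, 'cx': 279.1553498833936, 'cy': 216.2462625861614, 'eye': array([0.43394422, 0.02314873, 1.08415338]), 'rotation': array([[-0.01649269, -0.98905825,  0.14660074],
       [-0.99982812,  0.01755573,  0.00596028],
       [-0.00846875, -0.14647724, -0.98917779]])}
```

View pics/scene0.png

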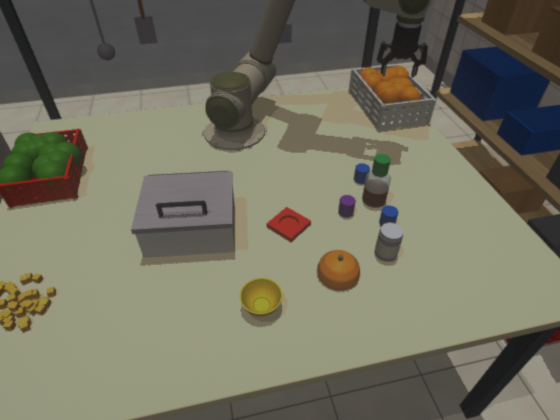

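View pics/top0.png

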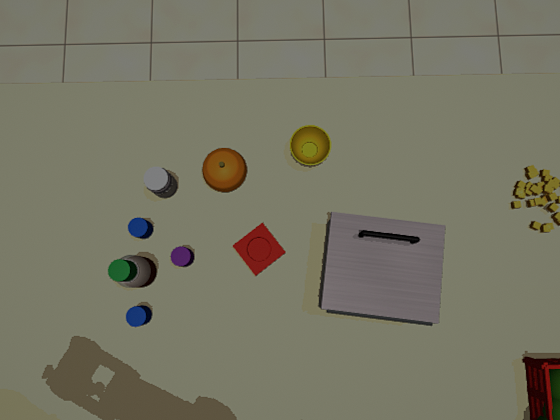

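The green cap is on the bottle, at scene (381,163) and top (120,270). The blue caps (top 140,228 and 137,316) and the purple one (181,256) are decoys standing on the counter. I'll enlarge to confirm and measure.

```bash
python3 - <<'E'
import cv2
t=cv2.imread('pics/top0.png'); s=cv2.imread('pics/scene0.png')
cv2.imwrite('pics/ctop_l.png',cv2.resize(t[200:340,90:300],(798,532),interpolation=cv2.INTER_CUBIC))
cv2.imwrite('pics/ctop_r.png',cv2.resize(t[200:335,300:460],(800,675),interpolation=cv2.INTER_CUBIC)[:600])
cv2.imwrite('pics/cscene.png',cv2.resize(s[140:270,330:430],(600,780),interpolation=cv2.INTER_CUBIC)[:600])
cv2.imwrite('pics/cscene2.png',cv2.resize(s[160:260,130:320],(798,420),interpolation=cv2.INTER_CUBIC))
E
```

```text
(no output)
```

View pics/ctop_l.png

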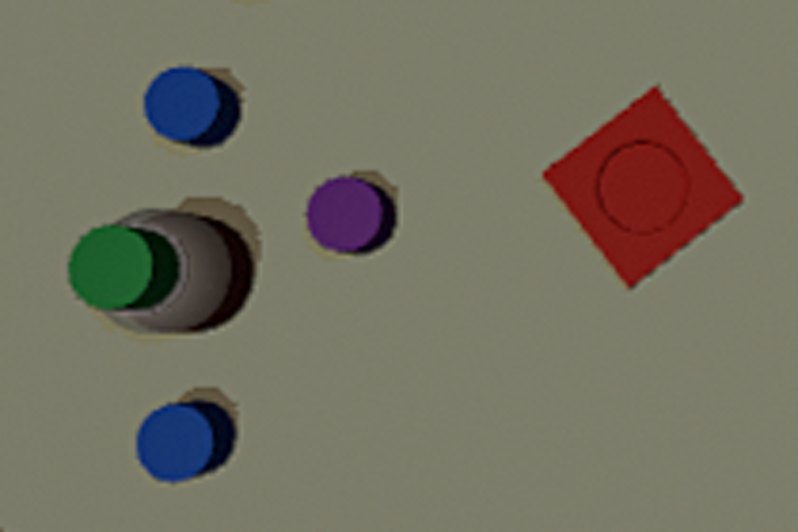

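View pics/ctop_r.png

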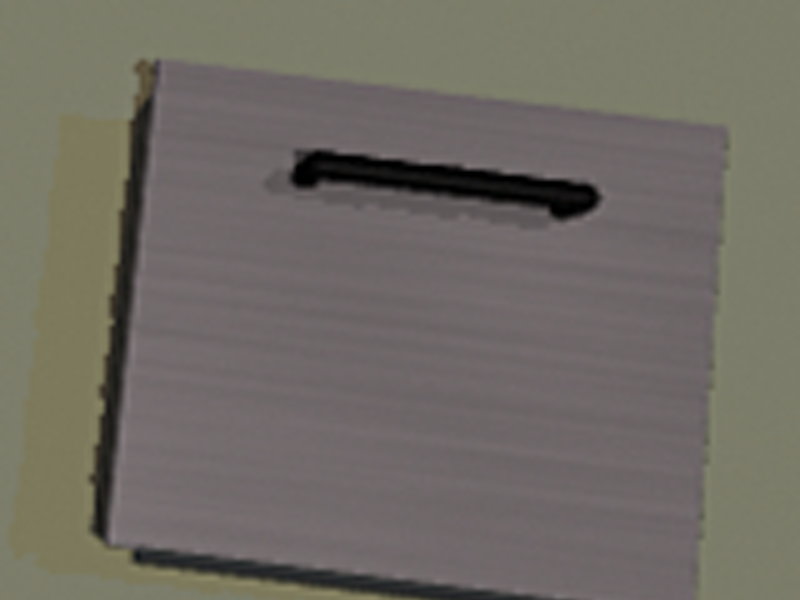

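View pics/cscene.png

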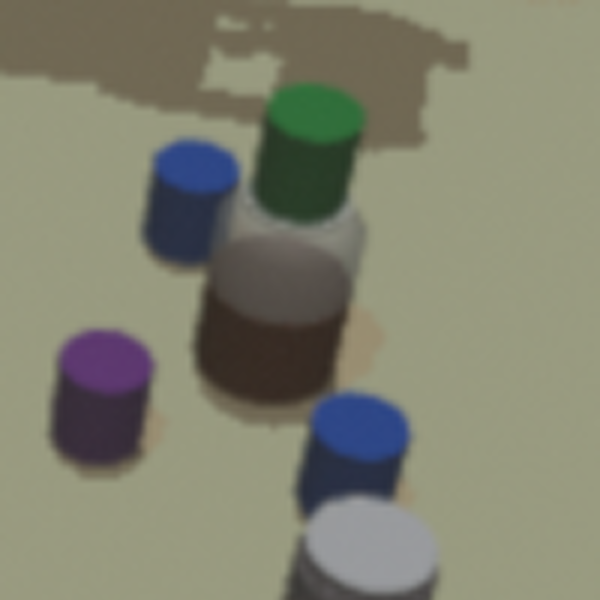

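View pics/cscene2.png

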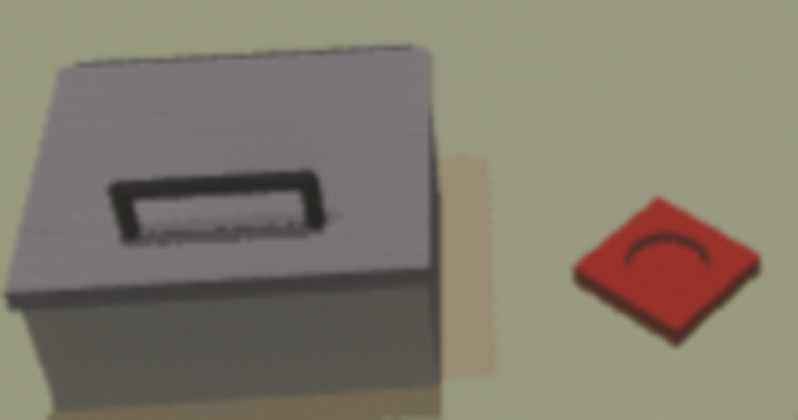

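The green cap is the one seated on the bottle's clear shoulder, at crop (316,113), scene (383,159). The others stand on the counter.

```bash
cat > h.py <<'E'
import numpy as np
from rig import env
def ray(name,u,v):
    c=env.camera_info(name); f=210/np.tan(np.radians(c['vertical_fov'])/2)
    d=np.array([(u-c['cx'])/f,(v-c['cy'])/f,1.])
    return c['eye'],c['rotation']@d
def at(name,u,v,z):
    e,d=ray(name,u,v); return e+d*(z-e[2])/d[2]
def crop(p,k,o): return ((p[0]+.5)/k-.5+o[0],(p[1]+.5)/k-.5+o[1])
E
python3 - <<'E'
from h import *
np.set_printoptions(precision=4,suppress=True)
T=lambda p:crop(p,3.8,(90,200)); R=lambda p:crop(p,5,(300,200)); S=lambda p:crop(p,6,(330,140)); S2=lambda p:crop(p,4.2,(130,160))
print('cap',at('top',*T((111,267)),.156),at('scene',*S((316,113)),.156))
for p in [(111,224),(111,310),(69,267),(153,267)]: print(at('top',*T(p),.156))
print('hole',at('top',*T((643,187)),.016))
cs=[at('top',*T(p),.016) for p in [(656,86),(742,199),(631,289),(542,175)]]
print('holdr',np.mean(cs,0),np.linalg.norm(cs[0]-cs[1]))
print([at('scene',*S2(p),.016) for p in [(659,197),(760,262),(676,335),(574,270)]])
print('holdS',np.mean([at('scene',*S2(p),.016) for p in [(659,197),(760,262),(676,335),(574,270)]],0))
for p in [(158,60),(728,127),(108,545)]: print('lid',at('top',*R(p),.1185))
for p in [(305,165),(590,197)]: print('bar',at('top',*R(p),.1535))
for p in [(114,188),(317,178)]: print('barS',at('scene',*S2(p),.1535))
for p in [(60,68),(430,48),(430,268),(8,294)]: print('lidS',at('scene',*S2(p),.1185))
for n,p in dict(blue1=(182,104),blue2=(175,442),purple=(344,214)).items(): print(n,at('top',*T(p),.05))
for n,p in dict(tin=(157,178),).items(): print(n,at('top',*p,.09))
print('pump',at('top',224,170,.02),'bowl',at('top',310,146,.045))
E
```

```text
cap [0.4668 0.3573 0.156 ] [0.4707 0.3591 0.156 ]
[0.4898 0.3582 0.156 ]
[0.4439 0.3565 0.156 ]
[0.4671 0.3799 0.156 ]
[0.4664 0.3348 0.156 ]
hole [0.5155 0.0787 0.016 ]
holdr [0.5156 0.0789 0.016 ] 0.08869840547525576
[array([0.4565, 0.0911, 0.016 ]), array([0.5334, 0.1421, 0.016 ]), array([0.5846, 0.0712, 0.016 ]), array([0.5129, 0.019 , 0.016 ])]
holdS [0.5219 0.0809 0.016 ]
lid [ 0.5852 -0.0832  0.1185]
lid [ 0.5518 -0.3258  0.1185]
lid [ 0.3807 -0.0556  0.1185]
bar [ 0.5348 -0.1384  0.1535]
bar [ 0.5196 -0.2547  0.1535]
barS [ 0.5198 -0.2528  0.1535]
barS [ 0.5375 -0.1367  0.1535]
lidS [ 0.3521 -0.2936  0.1185]
lidS [ 0.3857 -0.0514  0.1185]
lidS [ 0.5909 -0.0804  0.1185]
lidS [ 0.5576 -0.3197  0.1185]
blue1 [0.568  0.3558 0.05  ]
blue2 [0.3674 0.3541 0.05  ]
purple [0.4998 0.2565 0.05  ]
tin [0.6731 0.3023 0.09  ]
pump [0.7067 0.1606 0.02  ] bowl [ 0.7548 -0.0464  0.045 ]
```

>>> {"api": "play_rows", "payload": {
  "travel": [
    [2.8, -1.55, 0.2],
    [2.8, -1.55, 0.2],
    [2.8, -1.55, 0.2],
    [2.8, -1.55, 0.2],
    [2.8, -1.55, 0.2],
    [2.8, -1.55, 0.2],
    [2.8, -1.55, 0.2],
    [2.8, -1.55, 0.2],
    [2.8, -1.55, 0.2],
    [2.8, -1.55, 0.2],
    [0, 0, 0],
    [0, 0, 0]
  ],
  "rotation": [
    [0, 0, -0.06],
    [0, 0, -0.06],
    [0, 0, -0.06],
    [0, 0, -0.06],
    [0, 0, -0.06],
    [0, 0, -0.06],
    [0, 0, -0.06],
    [0, 0, -0.06],
    [0, 0, -0.06],
    [0, 0, -0.06],
    [0, 0, 0],
    [0, 0, 0]
  ],
  "claw": [8.54, 8.54, 8.54, 8.54, 8.54, 8.54, 8.54, 8.54, 8.54, 8.54, 8.54, 8.54],
  "squeeze": 30
}}

```text
time_s: 1.1
position: [0.4612, 0.3564, 0.2467]
tool_rot: [[-0.011, 0.81, 0.587], [-0.004, 0.587, -0.81], [-1.0, -0.011, -0.003]]
ft_force: [0.1, -0.4, 0.0]
grip_width: 0.0851
```

```bash
python3 - <<'E'
from h import *
import cv2
np.set_printoptions(precision=4,suppress=True)
s=env.observe(); print(s['time_s'],s['position'],s['tool_rot'],s['q'],s['ft_force'])
print(env.camera_info('wrist'))
cv2.imwrite('pics/w1.png',env.get_image('wrist')[:,:,::-1])
cv2.imwrite('pics/t1.png',env.get_image('top')[:,:,::-1])
E
```

```text
1.1 [0.4612 0.3564 0.2467] [[-0.0106  0.8099  0.5865]
 [-0.004   0.5865 -0.8099]
 [-0.9999 -0.0109 -0.003 ]] [26.0418 24.8973 66.763   0.0608 88.985  -9.8702] [ 0.0962 -0.3778  0.0342]
{'vertical_fov': 65.70646984690485, 'cx': 282.60682147328725, 'cy': 208.40278860106932, 'eye': array([0.4238, 0.4091, 0.3888]), 'rotation': array([[ 0.8089,  0.5704,  0.1425],
       [ 0.5879, -0.7797, -0.2157],
       [-0.0119,  0.2583, -0.966 ]])}
```

View pics/w1.png

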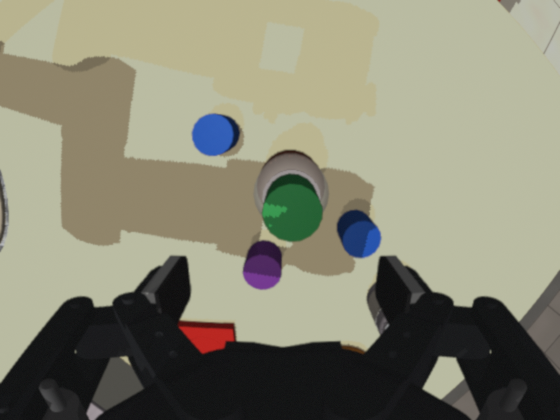

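Wrist view: the cap's top is centred near (293,208). The blue caps are at (215,135) and (360,234), and the purple one at (263,265).

```bash
cat >> h.py <<'E'
def wat(u,v,z,c=None):
    c=c or env.camera_info('wrist'); f=210/np.tan(np.radians(c['vertical_fov'])/2)
    d=np.array([u-c['cx'],v-c['cy']]); r=np.hypot(*d); th=r/f
    v3=np.array([*(np.sin(th)*d/max(r,1e-9)),np.cos(th)]); w=c['rotation']@v3
    return c['eye']+w*(z-c['eye'][2])/w[2]
E
python3 - <<'E'
from h import *
import cv2
im=cv2.imread('pics/w1.png')
cv2.imwrite('pics/w1c.png',cv2.resize(im[140:260,230:390],(800,600),interpolation=cv2.INTER_CUBIC))
g=im.astype(int); m=((g[:,:,1]>g[:,:,2]*1.6)&(g[:,:,1]>g[:,:,0]*1.3)&(g[:,:,1]>50)).astype(np.uint8)
n,l,st,ce=cv2.connectedComponentsWithStats(m); i=1+np.argmax(st[1:,4]); print(st[i],ce[i])
print(wat(292.5,208,.156), wat(*ce[i],.156))
E
```

```text
[ 262  175   60   66 2839] [292.11588588 209.89468123]
[0.46299841 0.36235559 0.156     ] [0.46363574 0.36101784 0.156     ]
```

View pics/w1c.png

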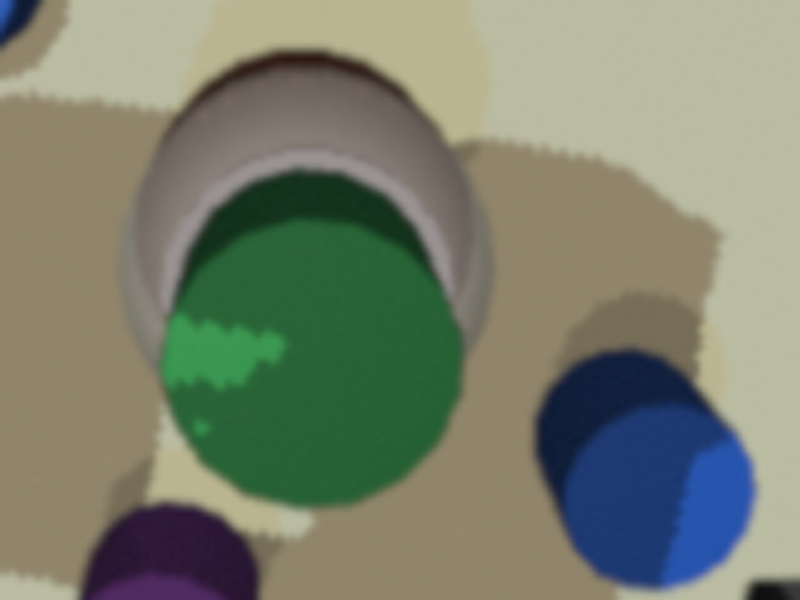

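```bash
python3 - <<'E'
from h import *
print(wat(292.2,212,.156))
for p in [(262,212),(322.4,212),(292,183),(292,241)]: print(wat(*p,.156))
E
```

```text
[0.46465275 0.35975148 0.156     ]
[0.44652888 0.34642983 0.156     ]
[0.4828443  0.37310296 0.156     ]
[0.45150036 0.37726872 0.156     ]
[0.47826401 0.34117834 0.156     ]
```

>>> {"api": "play_rows", "payload": {
  "travel": [
    [0.6, 0.26, 0],
    [0, 0, 0],
    [0, 0, -2],
    [0, 0, -2],
    [0, 0, -2],
    [0, 0, -1.5],
    [0, 0, 0]
  ],
  "rotation": [
    [0.004, -0.0106, 0],
    [0, 0, 0],
    [0, 0, 0],
    [0, 0, 0],
    [0, 0, 0],
    [0, 0, 0],
    [0, 0, 0]
  ],
  "claw": [8.54, 8.54, 8.54, 8.54, 8.54, 8.54, 8.54]
}}

```text
time_s: 1.78
position: [0.4617, 0.365, 0.1709]
tool_rot: [[0.005, 0.802, 0.598], [0.003, 0.598, -0.802], [-1.0, 0.006, 0.001]]
ft_force: [-0.5, 0.1, 0.2]
grip_width: 0.0855
```

```bash
python3 - <<'E'
from h import *
import cv2
np.set_printoptions(precision=4,suppress=True)
s=env.observe(); print(s['position'],s['tool_rot'])
im=env.get_image('wrist')[:,:,::-1]; cv2.imwrite('pics/w2.png',im)
E
```

```text
[0.4617 0.365  0.1709] [[ 0.0051  0.8017  0.5976]
 [ 0.003   0.5976 -0.8018]
 [-1.      0.0058  0.0006]]
```

View pics/w2.png

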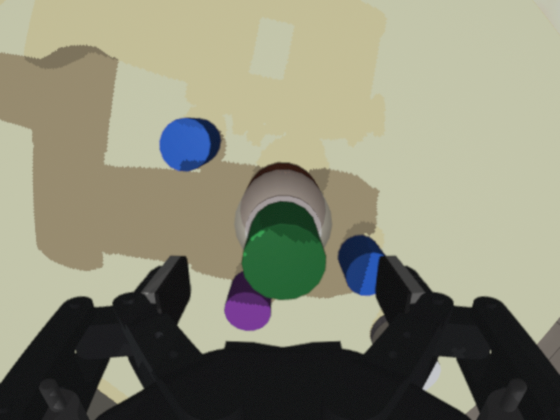

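The cap's top is near (285,258), midway between the pads (columns about 188 and 378). I'll re-measure.

```bash
python3 - <<'E'
from h import *
print(wat(285,258,.156),wat(243.5,258,.156),wat(326,258,.156),wat(285,222,.156),wat(285,299,.156))
print(env.observe()['position'])
E
```

```text
[0.46545828 0.36140461 0.156     ] [0.44779658 0.34809823 0.156     ] [0.48315718 0.37435156 0.156     ] [0.45338989 0.37745449 0.156     ] [0.48077    0.34106384 0.156     ]
[0.46207785 0.36527188 0.17243256]
```

>>> {"api": "play_rows", "payload": {
  "travel": [
    [0.4, -0.5, 0],
    [0, 0, 0],
    [0, 0, 0]
  ],
  "rotation": [
    [0, 0, 0],
    [0, 0, 0],
    [0, 0, 0]
  ],
  "claw": [8.54, 8.54, 8.54]
}}

```text
time_s: 2.08
position: [0.4666, 0.3612, 0.1755]
tool_rot: [[0.011, 0.8, 0.6], [0.006, 0.6, -0.8], [-1.0, 0.012, 0.002]]
ft_force: [-0.4, -0.2, -0.4]
grip_width: 0.0851
```

>>> {"api": "play_rows", "payload": {
  "travel": [
    [0, 0, -1.2],
    [0, 0, -1.2],
    [0, 0, -1.2],
    [0, 0, -1.0],
    [0, 0, -0.6]
  ],
  "rotation": [
    [-0.006, 0.011, 0],
    [0, 0, 0],
    [0, 0, 0],
    [0, 0, 0],
    [0, 0, 0]
  ],
  "claw": [8.54, 8.54, 8.54, 8.54, 8.54]
}}

```text
time_s: 2.5
position: [0.4683, 0.3618, 0.1237]
tool_rot: [[0.005, 0.801, 0.599], [0.003, 0.599, -0.801], [-1.0, 0.006, 0.001]]
ft_force: [-0.4, 0.1, -0.0]
grip_width: 0.0855
```

>>> {"api": "play_rows", "payload": {
  "travel": [
    [-0.1, -0.1, -0.2],
    [0, 0, 0],
    [0, 0, 0],
    [0, 0, 0],
    [0, 0, 0],
    [0, 0, 0],
    [0, 0, 0],
    [0, 0, 0]
  ],
  "rotation": [
    [0, 0, 0],
    [0, 0, 0],
    [0, 0, 0],
    [0, 0, 0],
    [0, 0, 0],
    [0, 0, 0],
    [0, 0, 0],
    [0, 0, 0]
  ],
  "claw": [7, 6.2, 5.6, 5.2, 4.8, 4.4, 4.2, 4.0],
  "squeeze": 30
}}

```text
time_s: 3.17
position: [0.4677, 0.3609, 0.1221]
tool_rot: [[0.006, 0.801, 0.599], [0.003, 0.599, -0.801], [-1.0, 0.006, 0.001]]
ft_force: [0.2, -0.1, -0.6]
grip_width: 0.0457
```

```bash
python3 - <<'E'
from h import *
import cv2
np.set_printoptions(precision=4,suppress=True)
s=env.observe(); print(s['position'],s['tool_rot'],s['grip_width'])
a=env.get_image('wrist')[:,:,::-1]; b=env.get_image('scene')[:,:,::-1]
cv2.imwrite('pics/w3.png',np.hstack([cv2.resize(a,(400,300)),cv2.resize(b[120:270,300:500],(400,300))]))
E
```

```text
[0.4677 0.3609 0.1221] [[ 0.0058  0.8006  0.5992]
 [ 0.0028  0.5992 -0.8006]
 [-1.      0.0063  0.0012]] 0.045700608804341736
```

View pics/w3.png

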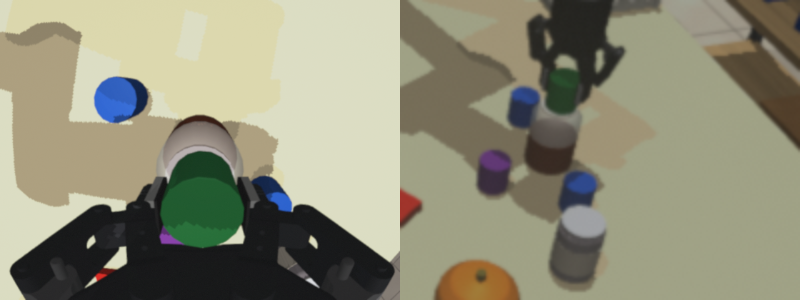

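Gripped at 45.7 mm, with the cap upright between the pads. Lifting straight up.

>>> {"api": "play_rows", "payload": {
  "travel": [
    [0, 0, 0.5],
    [0, 0, 1],
    [0, 0, 1],
    [0, 0, 1],
    [0, 0, 1],
    [0, 0, 1],
    [0, 0, 1],
    [0, 0, 1],
    [0, 0, 0]
  ],
  "rotation": [
    [0, 0, 0],
    [0, 0, 0],
    [0, 0, 0],
    [0, 0, 0],
    [0, 0, 0],
    [0, 0, 0],
    [0, 0, 0],
    [0, 0, 0],
    [0, 0, 0]
  ],
  "claw": [4, 4, 4, 4, 4, 4, 4, 4, 4]
}}

```text
time_s: 4.02
position: [0.4675, 0.3608, 0.2066]
tool_rot: [[0.008, 0.801, 0.599], [0.004, 0.599, -0.801], [-1.0, 0.009, 0.002]]
ft_force: [0.5, -0.3, 0.3]
grip_width: 0.0458
```

```bash
python3 - <<'E'
from h import *
import cv2
np.set_printoptions(precision=4,suppress=True)
s=env.observe(); print(s['position'],s['tool_rot'],s['grip_width'])
a=env.get_image('wrist')[:,:,::-1]; b=env.get_image('scene')[:,:,::-1]
cv2.imwrite('pics/w4.png',np.hstack([cv2.resize(a,(400,300)),cv2.resize(b[120:270,300:500],(400,300))]))
E
```

```text
[0.4675 0.3608 0.2066] [[ 0.0082  0.8006  0.5992]
 [ 0.004   0.5992 -0.8006]
 [-1.      0.009   0.0017]] 0.045793247187304216
```

View pics/w4.png

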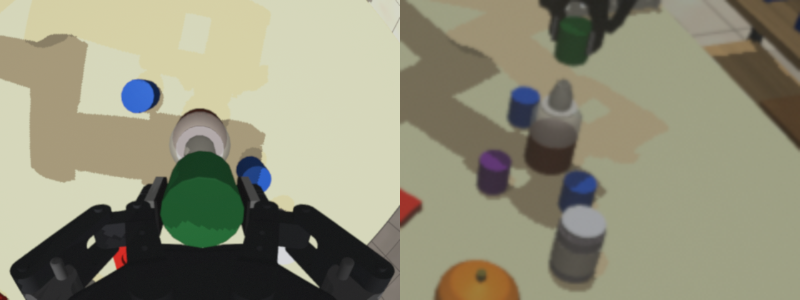

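The cap is clear of the spout and the bottle stands undisturbed. I'll go past the holder so the wrist camera can see the recess.

>>> {"api": "play_rows", "payload": {
  "travel": [
    [0.2, -1.5, 0],
    [0.5, -2.9, 0],
    [0.5, -2.9, 0],
    [0.5, -2.9, 0],
    [0.5, -2.9, 0],
    [0.5, -2.9, 0],
    [0.5, -2.9, 0],
    [0.5, -2.9, 0],
    [0.5, -2.9, 0],
    [0.5, -2.9, 0],
    [0.5, -2.9, 0],
    [0.5, -1.5, 0]
  ],
  "rotation": [
    [-0.004, 0.008, -0.042],
    [0, 0, -0.042],
    [0, 0, -0.042],
    [0, 0, -0.042],
    [0, 0, -0.042],
    [0, 0, -0.042],
    [0, 0, -0.042],
    [0, 0, -0.042],
    [0, 0, -0.042],
    [0, 0, -0.042],
    [0, 0, -0.042],
    [0, 0, -0.042]
  ],
  "claw": [4, 4, 4, 4, 4, 4, 4, 4, 4, 4, 4, 4]
}}

```text
time_s: 5.12
position: [0.5177, 0.0208, 0.1966]
tool_rot: [[-0.023, 0.995, 0.101], [0.001, 0.101, -0.995], [-1.0, -0.022, -0.003]]
ft_force: [0.7, -0.2, -0.2]
grip_width: 0.0458
```

>>> {"api": "play_rows", "payload": {
  "travel": [
    [0, 0, 0],
    [0, 0, 0]
  ],
  "rotation": [
    [0, 0, 0],
    [0, 0, 0]
  ],
  "claw": [4, 4]
}}

```text
time_s: 5.28
position: [0.5173, 0.0164, 0.1953]
tool_rot: [[-0.025, 0.996, 0.091], [0.001, 0.091, -0.996], [-1.0, -0.025, -0.003]]
ft_force: [-0.2, 0.9, -0.4]
grip_width: 0.0457
```

```bash
python3 - <<'E'
from h import *
import cv2
np.set_printoptions(precision=4,suppress=True)
s=env.observe(); print(s['time_s'],s['position'],s['tool_rot'],s['grip_width'],s['q'])
c=env.camera_info('wrist'); np.save('c5.npy',c,allow_pickle=True)
a=env.get_image('wrist')[:,:,::-1]; cv2.imwrite('pics/w5.png',a)
E
```

```text
5.2833 [0.5173 0.0164 0.1953] [[-0.0255  0.9955  0.0911]
 [ 0.001   0.0911 -0.9958]
 [-0.9997 -0.0253 -0.0033]] 0.04566911253149021 [-11.1878  20.945   82.0095  -0.2346  78.4886 -16.3648]
```

View pics/w5.png

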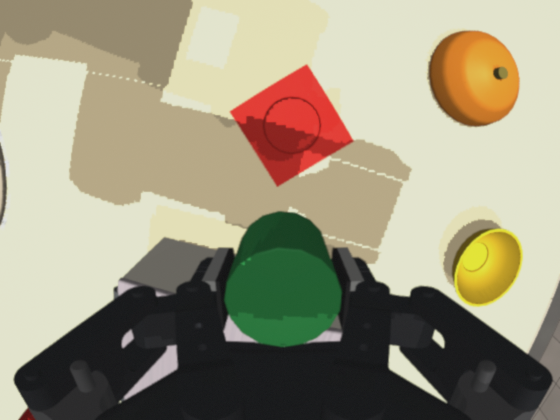

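The recess shows at (292,125), with holder corners (307,65), (353,140), (278,186) and (231,112). The held cap's top is near (283,298).

```bash
python3 - <<'E'
from h import *
c=np.load('c5.npy',allow_pickle=True).item()
print(wat(292,125,.016,c)); cs=[wat(*p,.016,c) for p in [(307,65),(353,140),(278,186),(231,112)]]
print(np.mean(cs,0),np.linalg.norm(cs[0]-cs[1]))
print('cap top',wat(283,298,.229,c),wat(225,298,.229,c),wat(342,298,.229,c),wat(283,346,.229,c))
E
```

```text
[0.515661   0.07913846 0.016     ]
[0.51600279 0.07889702 0.016     ] 0.0870273748978043
cap top [0.51801885 0.01610347 0.229     ] [0.49557146 0.01323292 0.229     ] [0.54070841 0.01812294 0.229     ] [ 0.52025633 -0.00775091  0.229     ]
```

>>> {"api": "play_rows", "payload": {
  "travel": [
    [0, 1.2, -0.5],
    [0, 2, -1],
    [0, 2, -1],
    [0, 0.9, -1],
    [0, 0, -1],
    [0, 0, -1],
    [0, 0, 0],
    [0, 0, 0]
  ],
  "rotation": [
    [-0.001, -0.012, 0],
    [0, -0.012, 0],
    [0, 0, 0],
    [0, 0, 0],
    [0, 0, 0],
    [0, 0, 0],
    [0, 0, 0],
    [0, 0, 0]
  ],
  "claw": [4, 4, 4, 4, 4, 4, 4, 4]
}}

```text
time_s: 6.0
position: [0.5126, 0.0882, 0.1375]
tool_rot: [[-0.004, 0.995, 0.104], [0.001, 0.104, -0.995], [-1.0, -0.004, -0.001]]
ft_force: [-0.0, 0.4, 0.7]
grip_width: 0.0457
```

>>> {"api": "play_rows", "payload": {
  "travel": [
    [0.3, -0.4, -1],
    [0, -0.4, -1],
    [0, 0, -1.5],
    [0, 0, -1.5],
    [0, 0, -1],
    [0, 0, -0.5],
    [0, 0, 0]
  ],
  "rotation": [
    [0, 0, 0],
    [0, 0, 0],
    [0, 0, 0],
    [0, 0, 0],
    [0, 0, 0],
    [0, 0, 0],
    [0, 0, 0]
  ],
  "claw": [4, 4, 4, 4, 4, 4, 4]
}}

```text
time_s: 6.58
position: [0.5175, 0.0796, 0.0707]
tool_rot: [[0.003, 0.994, 0.107], [0.0, 0.107, -0.994], [-1.0, 0.003, -0.0]]
ft_force: [-0.3, 0.5, -0.4]
grip_width: 0.046
```

>>> {"api": "play_rows", "payload": {
  "travel": [
    [-0.15, -0.05, -0.8],
    [0, 0, -0.8],
    [0, 0, -0.6],
    [0, 0, -0.4],
    [0, 0, 0]
  ],
  "rotation": [
    [0, 0, 0],
    [0, 0, 0],
    [0, 0, 0],
    [0, 0, 0],
    [0, 0, 0]
  ],
  "claw": [4, 4, 4, 4, 4]
}}

```text
time_s: 7.0
position: [0.5168, 0.0787, 0.0435]
tool_rot: [[0.006, 0.994, 0.107], [0.0, 0.107, -0.994], [-1.0, 0.006, 0.001]]
ft_force: [-0.9, -0.1, -1.1]
grip_width: 0.0461
```

```bash
python3 - <<'E'
from h import *
import cv2
np.set_printoptions(precision=4,suppress=True)
s=env.observe(); print(s['time_s'],s['position'],s['tool_rot'][:,0],s['grip_width'])
b=env.get_image('scene')[:,:,::-1]; cv2.imwrite('pics/s6.png',cv2.resize(b[140:260,220:360],(700,600),interpolation=cv2.INTER_CUBIC))
E
```

```text
7.0 [0.5168 0.0787 0.0435] [ 0.0057  0.     -1.    ] 0.04610081072251654
```

View pics/s6.png

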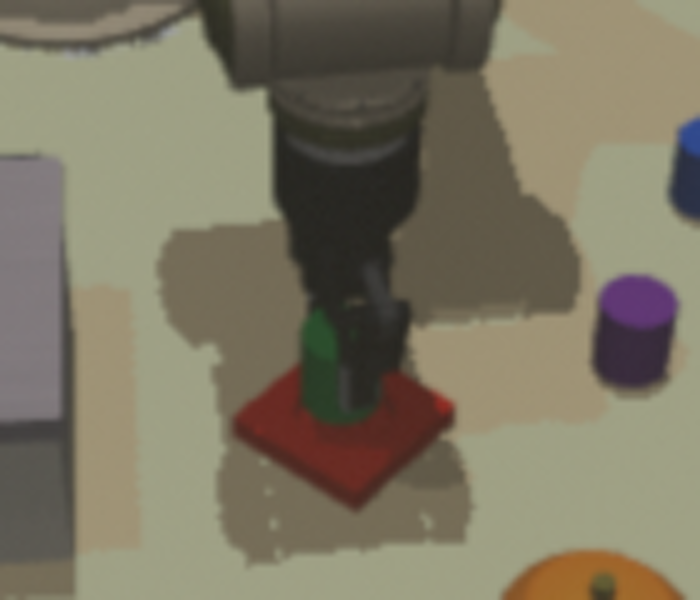

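The cap hangs over the middle of the red block. Its rim is about 27 mm up, and the pose is within 1 mm of the recess. Descending slowly.

>>> {"api": "play_rows", "payload": {
  "travel": [
    [0, 0, -0.6],
    [0, 0, -0.5],
    [0, 0, -0.4],
    [0, 0, -0.3],
    [0, 0, 0],
    [0, 0, 0]
  ],
  "rotation": [
    [0, 0, 0],
    [0, 0, 0],
    [0, 0, 0],
    [0, 0, 0],
    [0, 0, 0],
    [0, 0, 0]
  ],
  "claw": [4, 4, 4, 4, 4, 4]
}}

```text
time_s: 7.55
position: [0.5175, 0.0788, 0.0245]
tool_rot: [[0.008, 0.994, 0.107], [-0.0, 0.107, -0.994], [-1.0, 0.007, 0.001]]
ft_force: [-0.3, -0.4, 0.0]
grip_width: 0.0458
```

>>> {"api": "play_rows", "payload": {
  "travel": [
    [-0.05, 0, -0.12],
    [0, 0, -0.1],
    [0, 0, 0],
    [0, 0, 0]
  ],
  "rotation": [
    [0, 0.006, 0],
    [0, 0, 0],
    [0, 0, 0],
    [0, 0, 0]
  ],
  "claw": [4, 4, 4, 4]
}}

```text
time_s: 7.88
position: [0.5172, 0.0787, 0.0224]
tool_rot: [[0.002, 0.994, 0.107], [-0.0, 0.107, -0.994], [-1.0, 0.002, 0.0]]
ft_force: [-0.6, -0.4, 0.1]
grip_width: 0.046
```

>>> {"api": "play_rows", "payload": {
  "travel": [
    [0, 0, -0.1],
    [0, 0, -0.1],
    [0, 0, 0]
  ],
  "rotation": [
    [0, 0, 0],
    [0, 0, 0],
    [0, 0, 0]
  ],
  "claw": [4, 4, 4]
}}

```text
time_s: 8.13
position: [0.5174, 0.0787, 0.0214]
tool_rot: [[0.003, 0.994, 0.107], [-0.0, 0.107, -0.994], [-1.0, 0.003, 0.001]]
ft_force: [0.3, -0.1, -0.4]
grip_width: 0.046
```

>>> {"api": "play_rows", "payload": {
  "travel": [
    [0, 0, -0.12],
    [0, 0, -0.12],
    [0, 0, -0.05]
  ],
  "rotation": [
    [0, 0, 0],
    [0, 0, 0],
    [0, 0, 0]
  ],
  "claw": [4, 4, 4]
}}

```text
time_s: 8.38
position: [0.5175, 0.0788, 0.0212]
tool_rot: [[0.005, 0.994, 0.107], [-0.001, 0.107, -0.994], [-1.0, 0.005, 0.001]]
ft_force: [-0.6, -0.4, -1.0]
grip_width: 0.0458
```

>>> {"api": "play_rows", "payload": {
  "travel": [
    [0, 0, -0.25],
    [0, 0, -0.25]
  ],
  "rotation": [
    [0, 0, 0],
    [0, 0, 0]
  ],
  "claw": [4, 4]
}}

```text
time_s: 8.55
position: [0.5177, 0.0788, 0.0209]
tool_rot: [[0.008, 0.994, 0.108], [-0.002, 0.108, -0.994], [-1.0, 0.007, 0.002]]
ft_force: [-11.1, -1.1, 38.9]
grip_width: 0.0459
```

```bash
python3 - <<'E'
from h import *
import cv2
np.set_printoptions(precision=4,suppress=True)
s=env.observe(); print(s['time_s'],s['position'],s['ft_force'],s['wrist_torque'])
b=env.get_image('scene')[:,:,::-1]; cv2.imwrite('pics/s7.png',cv2.resize(b[180:250,250:330],(800,700),interpolation=cv2.INTER_CUBIC)[:600])
E
```

```text
8.55 [0.5177 0.0788 0.0209] [-11.0584  -1.0972  38.9124] [-0.1073  2.2816 -0.0921]
```

View pics/s7.png

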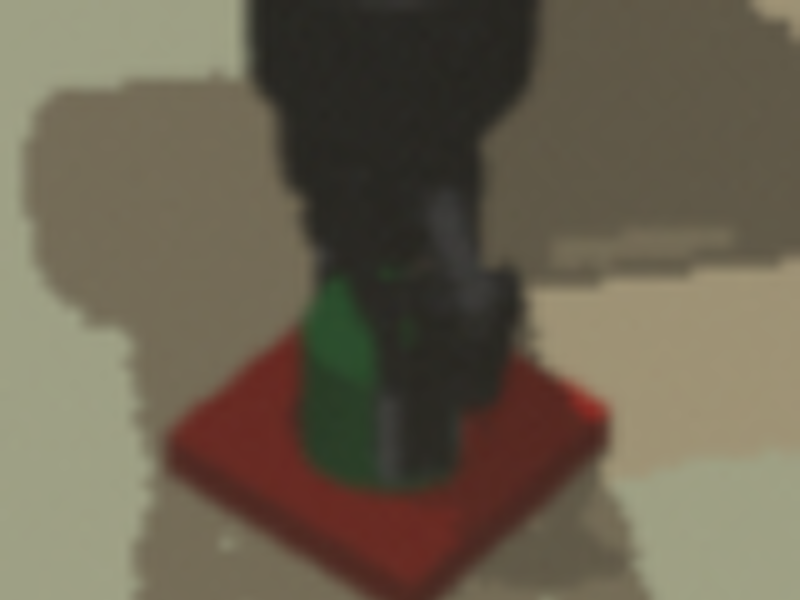

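Firm contact now: the cap is on the floor of the recess. I'll relieve the push and open.

>>> {"api": "play_rows", "payload": {
  "travel": [
    [0, 0, 0.02],
    [0, 0, 0],
    [0, 0, 0]
  ],
  "rotation": [
    [0, -0.007, 0],
    [0, 0, 0],
    [0, 0, 0]
  ],
  "claw": [4, 4, 4]
}}

```text
time_s: 8.85
position: [0.5179, 0.0788, 0.0227]
tool_rot: [[0.017, 0.994, 0.108], [-0.002, 0.108, -0.994], [-1.0, 0.017, 0.004]]
ft_force: [0.7, -0.4, -0.8]
grip_width: 0.0459
```

>>> {"api": "play_rows", "payload": {
  "travel": [
    [-0.05, 0, -0.08],
    [0, 0, -0.08],
    [0, 0, 0],
    [0, 0, 0]
  ],
  "rotation": [
    [0, 0.016, 0],
    [0, 0, 0],
    [0, 0, 0],
    [0, 0, 0]
  ],
  "claw": [4, 4, 4, 4]
}}

```text
time_s: 9.18
position: [0.5173, 0.0787, 0.0212]
tool_rot: [[-0.002, 0.994, 0.108], [-0.002, 0.108, -0.994], [-1.0, -0.002, 0.002]]
ft_force: [-1.7, -0.2, 4.1]
grip_width: 0.0459
```

Light contact (4 N) and upright. Opening.

>>> {"api": "play_rows", "payload": {
  "travel": [
    [0, 0, 0],
    [0, 0, 0],
    [0, 0, 0],
    [0, 0, 0],
    [0, 0, 0],
    [0, 0, 0],
    [0, 0, 0]
  ],
  "rotation": [
    [0, 0, 0],
    [0, 0, 0],
    [0, 0, 0],
    [0, 0, 0],
    [0, 0, 0],
    [0, 0, 0],
    [0, 0, 0]
  ],
  "claw": [4.8, 5.2, 5.8, 6.4, 7, 7.5, 7.5]
}}

```text
time_s: 9.77
position: [0.5174, 0.0786, 0.0195]
tool_rot: [[-0.005, 0.994, 0.108], [-0.002, 0.108, -0.994], [-1.0, -0.005, 0.001]]
ft_force: [-0.5, -0.4, 0.1]
grip_width: 0.0742
```

>>> {"api": "play_rows", "payload": {
  "travel": [
    [0, 0, 0.5],
    [0, 0, 1],
    [0, 0, 1.5],
    [0, 0, 2],
    [0, 0, 2.5],
    [0, 0, 3],
    [0, 0, 3],
    [0, 0, 3],
    [0, 0, 2],
    [0, 0, 0]
  ],
  "rotation": [
    [0, 0, 0],
    [0, 0, 0],
    [0, 0, 0],
    [0, 0, 0],
    [0, 0, 0],
    [0, 0, 0],
    [0, 0, 0],
    [0, 0, 0],
    [0, 0, 0],
    [0, 0, 0]
  ],
  "claw": [7.5, 7.5, 7.5, 7.5, 7.5, 7.5, 7.5, 7.5, 7.5, 7.5]
}}

```text
time_s: 10.6
position: [0.5143, 0.0789, 0.2202]
tool_rot: [[-0.004, 0.994, 0.108], [-0.002, 0.108, -0.994], [-1.0, -0.004, 0.001]]
ft_force: [0.6, -0.8, -0.0]
grip_width: 0.0752
```

```bash
python3 - <<'E'
from h import *
import cv2
np.set_printoptions(precision=4,suppress=True)
s=env.observe(); print(s['time_s'],s['position'],s['tool_rot'],s['ft_force'],s['q'])
a=env.get_image('wrist')[:,:,::-1]; b=env.get_image('scene')[:,:,::-1]
cv2.imwrite('pics/s8.png',np.hstack([cv2.resize(a,(400,300)),cv2.resize(b[160:260,250:383],(400,300),interpolation=cv2.INTER_CUBIC)]))
E
```

```text
10.6 [0.5143 0.0789 0.2202] [[-0.004   0.9941  0.108 ]
 [-0.0018  0.108  -0.9941]
 [-1.     -0.0042  0.0014]] [ 0.6236 -0.8042 -0.0187] [ -4.2679  19.4328  79.9652  -0.1234  80.8243 -10.4504]
```

View pics/s8.png

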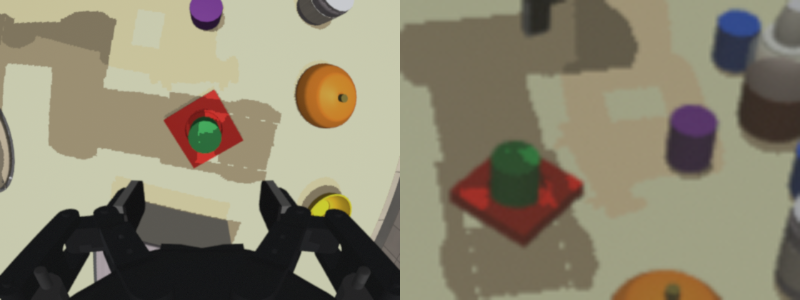

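The cap stands upright, seated in the recess (wrist view 205,135 of 400 wide). Now the lid handle.

>>> {"api": "play_rows", "payload": {
  "travel": [
    [0.1, -1.5, 0],
    [0.15, -2.5, 0],
    [0.15, -2.8, 0],
    [0.15, -2.8, 0],
    [0.15, -2.8, 0],
    [0.15, -2.8, 0],
    [0.15, -2.8, 0],
    [0.15, -2.8, 0],
    [0.15, -2.5, 0],
    [0.15, -1.5, 0],
    [0, 0, 0],
    [0, 0, 0]
  ],
  "rotation": [
    [0, 0, -0.025],
    [0, 0, -0.025],
    [0, 0, -0.025],
    [0, 0, -0.025],
    [0, 0, -0.025],
    [0, 0, -0.025],
    [0, 0, -0.025],
    [0, 0, -0.025],
    [0, 0, -0.025],
    [0, 0, -0.02],
    [0, 0, 0],
    [0, 0, 0]
  ],
  "claw": [7.5, 7.5, 7.5, 7.5, 7.5, 7.5, 7.5, 7.5, 7.5, 7.5, 7.5, 7.5]
}}

```text
time_s: 11.7
position: [0.5184, -0.1774, 0.1999]
tool_rot: [[-0.04, 0.988, -0.146], [0.017, -0.146, -0.989], [-0.999, -0.042, -0.011]]
ft_force: [-0.4, 0.6, -0.7]
grip_width: 0.075
```

```bash
python3 - <<'E'
from h import *
import cv2
np.set_printoptions(precision=4,suppress=True)
s=env.observe(); print(s['time_s'],s['position'],s['tool_rot'],s['ft_force'],s['q'])
c=env.camera_info('wrist'); np.save('c9.npy',c,allow_pickle=True)
a=env.get_image('wrist')[:,:,::-1]; cv2.imwrite('pics/w9.png',a)
E
```

```text
11.7 [ 0.5184 -0.1774  0.1999] [[-0.0396  0.9885 -0.1462]
 [ 0.0173 -0.1456 -0.9892]
 [-0.9991 -0.0417 -0.0113]] [-0.421   0.5681 -0.6608] [-31.1216  24.1064  76.0502  -0.3264  82.2965 -22.6783]
```

View pics/w9.png

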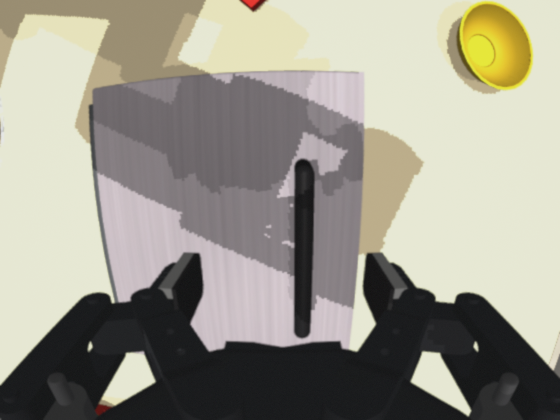

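The bar runs vertically in the view from (304,164) to (302,332), between the pads and square to the jaws.

```bash
python3 - <<'E'
from h import *
c=np.load('c9.npy',allow_pickle=True).item()
a=wat(304,165,.1535,c);b=wat(302,330,.1535,c);print(a,b,(a+b)/2,np.linalg.norm(a-b),np.degrees(np.arctan2((a-b)[0],(a-b)[1])))
E
```

```text
[ 0.53462413 -0.13910168  0.1535    ] [ 0.51927421 -0.25222615  0.1535    ] [ 0.52694917 -0.19566391  0.1535    ] 0.11416114022821094 7.727299937423917
```

>>> {"api": "play_rows", "payload": {
  "travel": [
    [0.4, -0.9, 0],
    [0.4, -0.6, 0],
    [0, 0, 0],
    [0, 0, 0]
  ],
  "rotation": [
    [-0.008, -0.02, 0.005],
    [-0.008, -0.018, 0.005],
    [0, 0, 0],
    [0, 0, 0]
  ],
  "claw": [7.5, 7.5, 7.5, 7.5]
}}

```text
time_s: 12.08
position: [0.5269, -0.1902, 0.1989]
tool_rot: [[0.0, 0.992, -0.13], [0.001, -0.13, -0.992], [-1.0, 0.0, -0.001]]
ft_force: [-0.1, -0.7, -0.0]
grip_width: 0.0751
```

>>> {"api": "play_rows", "payload": {
  "travel": [
    [0, -0.3, -1],
    [0, 0, -1.2],
    [0, 0, -1.2],
    [0, 0, -1.2],
    [0, 0, -0.7],
    [0, 0, -0.3],
    [0, 0, 0]
  ],
  "rotation": [
    [0, 0, 0],
    [0, 0, 0],
    [0, 0, 0],
    [0, 0, 0],
    [0, 0, 0],
    [0, 0, 0],
    [0, 0, 0]
  ],
  "claw": [7.5, 7.5, 7.5, 7.5, 7.5, 7.5, 7.5]
}}

```text
time_s: 12.67
position: [0.5267, -0.1918, 0.1384]
tool_rot: [[0.001, 0.992, -0.127], [0.001, -0.127, -0.992], [-1.0, 0.001, -0.001]]
ft_force: [0.2, -0.2, -0.5]
grip_width: 0.0749
```

>>> {"api": "play_rows", "payload": {
  "travel": [
    [0, -0.1, -0.3],
    [0, 0, 0],
    [0, 0, 0],
    [0, 0, 0],
    [0, 0, 0],
    [0, 0, 0],
    [0, 0, 0],
    [0, 0, 0],
    [0, 0, 0]
  ],
  "rotation": [
    [0, 0, 0],
    [0, 0, 0],
    [0, 0, 0],
    [0, 0, 0],
    [0, 0, 0],
    [0, 0, 0],
    [0, 0, 0],
    [0, 0, 0],
    [0, 0, 0]
  ],
  "claw": [6, 5, 4, 3, 2, 1.5, 1, 0.6, 0.6],
  "squeeze": 60
}}

```text
time_s: 13.42
position: [0.5274, -0.1933, 0.1372]
tool_rot: [[0.004, 0.992, -0.127], [-0.001, -0.127, -0.992], [-1.0, 0.004, 0.001]]
ft_force: [-0.7, -0.4, 0.8]
grip_width: 0.01
```

```bash
python3 - <<'E'
from h import *
import cv2
np.set_printoptions(precision=4,suppress=True)
s=env.observe(); print(s['time_s'],s['position'],s['tool_rot'],s['ft_force'],s['grip_width'])
a=env.get_image('wrist')[:,:,::-1]; b=env.get_image('scene')[:,:,::-1]
cv2.imwrite('pics/s10.png',np.hstack([cv2.resize(a,(400,300)),cv2.resize(b[140:260,110:270],(400,300),interpolation=cv2.INTER_CUBIC)]))
E
```

```text
13.4167 [ 0.5274 -0.1933  0.1372] [[ 0.004   0.9919 -0.1267]
 [-0.0014 -0.1267 -0.9919]
 [-1.      0.0041  0.0009]] [-0.6769 -0.3512  0.7556] 0.009998411097064324
```

View pics/s10.png

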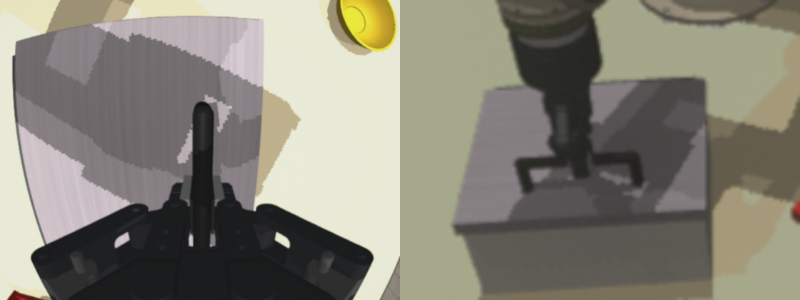

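>>> {"api": "play_rows", "payload": {
  "travel": [
    [0, 0, 0],
    [0, 0, 0]
  ],
  "rotation": [
    [0, 0.004, 0],
    [0, 0, 0]
  ],
  "claw": [0.4, 0.4]
}}

```text
time_s: 13.68
position: [0.5273, -0.1933, 0.1372]
tool_rot: [[-0.0, 0.992, -0.127], [-0.001, -0.127, -0.992], [-1.0, -0.0, 0.001]]
ft_force: [0.2, -0.2, -0.2]
grip_width: 0.0097
```

The grip has settled on the bar. I'll work out arc steps, with the tool tilting at 0.6 of the lid angle.

```bash
cat > plan.py <<'E'
from h import *
from scipy.spatial.transform import Rotation as R
np.set_printoptions(precision=3,suppress=True)
yaw=np.radians(-7.8); ex=np.array([np.cos(yaw),np.sin(yaw),0]); ey=np.array([-np.sin(yaw),np.cos(yaw),0]); ez=np.array([0,0,1.])
K=.6; G=.0163
H=np.array([.5273,-.1933,.1535])-.165*ex-np.array([0,0,.043])
def bar(t): return H+(.165*np.cos(t)-.043*np.sin(t))*ex+(.165*np.sin(t)+.043*np.cos(t))*ez
def tcp(t): return bar(t)+G*(np.sin(K*t)*ex-np.cos(K*t)*ez)
def state():
    s=env.observe(); b=s['position']-G*s['tool_rot'][:,0]; r=b-H
    t=np.arctan2(r[2],r@ex)-np.arctan2(.043,.165)
    tilt=np.arctan2(s['tool_rot'][:,0]@ex,-s['tool_rot'][2,0])
    print('t',s['time_s'],'lid deg',np.degrees(t),'rad err mm',1e3*(np.hypot(r@ex,r[2])-np.hypot(.165,.043)),'y off',1e3*(r@ey),'tilt',np.degrees(tilt),'F',s['ft_force'],'M',s['wrist_torque'],'w',s['grip_width'],'q',s['q'])
    return s,t
def plan(angs):
    s,t=state(); p=s['position']; Rm=s['tool_rot']; R0=np.column_stack([-ez,ex,-ey])
    for a in np.radians(angs):
        q=tcp(a); Rt=R.from_rotvec(-K*a*ey).as_matrix()@R0
        print(np.degrees(a).round(1),(100*(q-p)).round(2).tolist(),R.from_matrix(Rt@Rm.T).as_rotvec().round(3).tolist()); p=q;Rm=Rt
E
python3 -c "
from plan import *
plan(range(3,49,3))"
```

```text
t 13.6833 lid deg -0.007627787525156331 rad err mm 0.019166761590805326 y off 0.04181068376485982 tilt -0.01658103279129211 F [ 0.182 -0.155 -0.233] M [-0.008  0.03  -0.075] w 0.009714388621366874 q [-32.169  27.781  81.028  -0.083  71.173 -24.854]
3.0 [-0.2, 0.03, 0.86] [-0.003, -0.032, -0.009]
6.0 [-0.24, 0.03, 0.85] [-0.004, -0.031, 0.0]
9.0 [-0.28, 0.04, 0.83] [-0.004, -0.031, 0.0]
12.0 [-0.32, 0.04, 0.81] [-0.004, -0.031, -0.0]
15.0 [-0.37, 0.05, 0.79] [-0.004, -0.031, 0.0]
18.0 [-0.41, 0.06, 0.77] [-0.004, -0.031, 0.0]
21.0 [-0.45, 0.06, 0.75] [-0.004, -0.031, 0.0]
24.0 [-0.48, 0.07, 0.72] [-0.004, -0.031, 0.0]
27.0 [-0.52, 0.07, 0.7] [-0.004, -0.031, -0.0]
30.0 [-0.56, 0.08, 0.67] [-0.004, -0.031, -0.0]
33.0 [-0.59, 0.08, 0.64] [-0.004, -0.031, 0.0]
36.0 [-0.62, 0.09, 0.6] [-0.004, -0.031, -0.0]
39.0 [-0.65, 0.09, 0.57] [-0.004, -0.031, -0.0]
42.0 [-0.68, 0.09, 0.53] [-0.004, -0.031, 0.0]
45.0 [-0.71, 0.1, 0.49] [-0.004, -0.031, 0.0]
48.0 [-0.73, 0.1, 0.46] [-0.004, -0.031, 0.0]
```

>>> {"api": "play_rows", "payload": {
  "travel": [
    [-0.2, 0.03, 0.86],
    [-0.24, 0.03, 0.85],
    [-0.28, 0.04, 0.83],
    [-0.32, 0.04, 0.81]
  ],
  "rotation": [
    [-0.003, -0.032, 0],
    [-0.004, -0.031, 0],
    [-0.004, -0.031, 0],
    [-0.004, -0.031, 0]
  ],
  "claw": [0.4, 0.4, 0.4, 0.4]
}}

```text
time_s: 14.02
position: [0.5175, -0.1918, 0.1704]
tool_rot: [[0.133, 0.983, -0.127], [-0.016, -0.125, -0.992], [-0.991, 0.134, -0.001]]
ft_force: [1.0, -0.9, -7.3]
grip_width: 0.0099
```

```bash
python3 -c "
from plan import *
plan(range(12,49,3))"
```

```text
t 14.0167 lid deg 11.834163369037556 rad err mm 0.22965911335093292 y off 0.09868584018956865 tilt 7.706850311878487 F [ 1.008 -0.907 -7.324] M [-0.154 -0.515 -0.122] w 0.00993877199547031 q [-34.325  21.935  85.387   3.876  65.875 -28.428]
12.0 [-0.06, -0.01, 0.03] [0.0, 0.009, -0.009]
15.0 [-0.37, 0.05, 0.79] [-0.004, -0.031, 0.0]
18.0 [-0.41, 0.06, 0.77] [-0.004, -0.031, 0.0]
21.0 [-0.45, 0.06, 0.75] [-0.004, -0.031, 0.0]
24.0 [-0.48, 0.07, 0.72] [-0.004, -0.031, 0.0]
27.0 [-0.52, 0.07, 0.7] [-0.004, -0.031, -0.0]
30.0 [-0.56, 0.08, 0.67] [-0.004, -0.031, -0.0]
33.0 [-0.59, 0.08, 0.64] [-0.004, -0.031, 0.0]
36.0 [-0.62, 0.09, 0.6] [-0.004, -0.031, -0.0]
39.0 [-0.65, 0.09, 0.57] [-0.004, -0.031, -0.0]
42.0 [-0.68, 0.09, 0.53] [-0.004, -0.031, 0.0]
45.0 [-0.71, 0.1, 0.49] [-0.004, -0.031, 0.0]
48.0 [-0.73, 0.1, 0.46] [-0.004, -0.031, 0.0]
```

Tracking well: the lid is at 11.8° and the arc error is 0.2 mm. Continuing.

>>> {"api": "play_rows", "payload": {
  "travel": [
    [-0.38, 0.05, 0.8],
    [-0.41, 0.06, 0.77],
    [-0.45, 0.06, 0.75],
    [-0.48, 0.07, 0.72],
    [-0.52, 0.07, 0.7]
  ],
  "rotation": [
    [-0.003, -0.025, 0],
    [-0.004, -0.031, 0],
    [-0.004, -0.031, 0],
    [-0.004, -0.031, 0],
    [-0.004, -0.031, 0]
  ],
  "claw": [0.4, 0.4, 0.4, 0.4, 0.4]
}}

```text
time_s: 14.43
position: [0.4927, -0.1883, 0.212]
tool_rot: [[0.296, 0.947, -0.128], [-0.04, -0.122, -0.992], [-0.954, 0.298, 0.001]]
ft_force: [1.5, -2.2, -6.6]
grip_width: 0.0096
```

```bash
python3 -c "
from plan import *
plan(range(30,47,3))"
```

```text
t 14.4333 lid deg 28.468328608944276 rad err mm 0.8189862445302509 y off 0.22193033989410227 tilt 17.365381497860795 F [ 1.485 -2.165 -6.601] M [-0.207  0.078 -0.239] w 0.009633061768852882 q [-38.19   13.749  91.953  10.135  59.624 -34.84 ]
30.0 [-0.36, 0.03, 0.28] [-0.0, -0.011, -0.008]
33.0 [-0.59, 0.08, 0.64] [-0.004, -0.031, 0.0]
36.0 [-0.62, 0.09, 0.6] [-0.004, -0.031, -0.0]
39.0 [-0.65, 0.09, 0.57] [-0.004, -0.031, -0.0]
42.0 [-0.68, 0.09, 0.53] [-0.004, -0.031, 0.0]
45.0 [-0.71, 0.1, 0.49] [-0.004, -0.031, 0.0]
```

>>> {"api": "play_rows", "payload": {
  "travel": [
    [-0.5, 0.06, 0.45],
    [-0.6, 0.08, 0.62],
    [-0.63, 0.09, 0.59],
    [-0.65, 0.09, 0.5],
    [-0.4, 0.05, 0.3],
    [0, 0, 0]
  ],
  "rotation": [
    [-0.003, -0.025, 0],
    [-0.004, -0.031, 0],
    [-0.004, -0.031, 0],
    [-0.004, -0.031, 0],
    [-0.002, -0.015, 0],
    [0, 0, 0]
  ],
  "claw": [0.4, 0.4, 0.4, 0.4, 0.4, 0.4]
}}

```text
time_s: 14.93
position: [0.4605, -0.1839, 0.2422]
tool_rot: [[0.438, 0.889, -0.133], [-0.065, -0.116, -0.991], [-0.896, 0.443, 0.007]]
ft_force: [2.1, -1.5, -6.1]
grip_width: 0.0097
```

```bash
python3 - <<'E'
from plan import *
plan([45])
import cv2
b=env.get_image('scene')[:,:,::-1]; cv2.imwrite('pics/s11.png',cv2.resize(b[90:270,90:330],(800,600),interpolation=cv2.INTER_CUBIC))
E
```

```text
t 14.9333 lid deg 43.68894067260171 rad err mm 1.42375144505677 y off 0.31737729192276803 tilt 26.298003974494854 F [ 2.132 -1.462 -6.088] M [-0.119 -0.002 -0.154] w 0.009746019636551983 q [-43.399   5.968  99.215  18.224  54.164 -43.884]
45.0 [-0.39, 0.03, 0.09] [0.006, -0.013, -0.003]
```

View pics/s11.png

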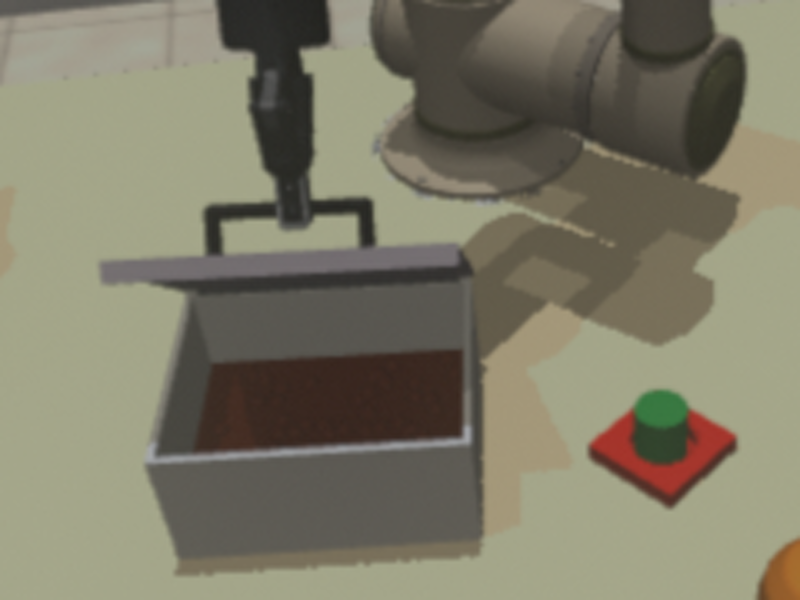

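The lid is up, the bar is held between the posts, and the cap is seated. A small correction to 45°, then let it settle.

>>> {"api": "play_rows", "payload": {
  "travel": [
    [-0.3, 0.03, 0.2],
    [0, 0, 0],
    [0, 0, 0],
    [0, 0, 0]
  ],
  "rotation": [
    [0, -0.01, 0],
    [0, 0, 0],
    [0, 0, 0],
    [0, 0, 0]
  ],
  "claw": [0.4, 0.4, 0.4, 0.4]
}}

```text
time_s: 15.32
position: [0.4581, -0.1836, 0.2438]
tool_rot: [[0.446, 0.885, -0.133], [-0.064, -0.116, -0.991], [-0.892, 0.451, 0.005]]
ft_force: [3.9, -1.8, -5.8]
grip_width: 0.0096
```

```bash
python3 - <<'E'
from plan import *
import cv2
plan([45])
b=env.get_image('scene')[:,:,::-1]; cv2.imwrite('pics/s12.png',cv2.resize(b[140:220,90:250],(800,400),interpolation=cv2.INTER_CUBIC))
a=env.get_image('top')[:,:,::-1]; cv2.imwrite('pics/t12.png',a)
# predicted pixels of lid far edge ends
def proj(n,X):
    c=env.camera_info(n); f=210/np.tan(np.radians(c['vertical_fov'])/2); v=c['rotation'].T@(X-c['eye']); return f*v[0]/v[2]+c['cx'],f*v[1]/v[2]+c['cy']
for d in (42,45,48):
    t=np.radians(d)
    for sy in (.123,-.123):
        X=H+.203*(np.cos(t)*ex+np.sin(t)*ez)+.008*(-np.sin(t)*ex+np.cos(t)*ez)+sy*ey
        u,v=proj('scene',X); u2,v2=proj('top',X); print(d,sy,'crop',(u-90)*5+2,(v-140)*5+2,'top',u2,v2)
E
```

```text
t 15.3167 lid deg 44.6901692018399 rad err mm 1.4670241993836042 y off 0.32310195811519327 tilt 26.813128669981545 F [ 3.919 -1.784 -5.77 ] M [-0.105  0.003 -0.143] w 0.009631469685507075 q [-43.881   5.494  99.655  18.967  54.065 -44.698]
45.0 [-0.15, -0.01, -0.08] [0.004, -0.004, -0.003]
42 0.123 crop 693.821102211434 116.84383520500955 top 332.0771807242569 232.80299579394972
42 -0.123 crop 157.62585545249362 145.64569830901075 top 466.0994933120297 248.65416374211668
45 0.123 crop 692.483803479263 94.30613237533831 top 332.0839699362824 236.48087511504576
45 -0.123 crop 156.49387365972058 122.71364775135606 top 467.48455289598166 252.52348747382058
48 0.123 crop 691.2266412832595 72.02650871188564 top 332.0452176533484 240.4631497791814
48 -0.123 crop 155.7636819033375 100.02762672116785 top 468.79345350187833 256.6965706695
```

View pics/s12.png

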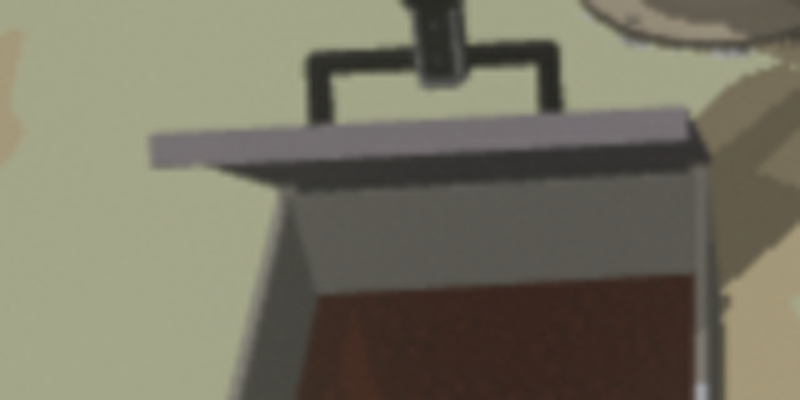

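View pics/t12.png

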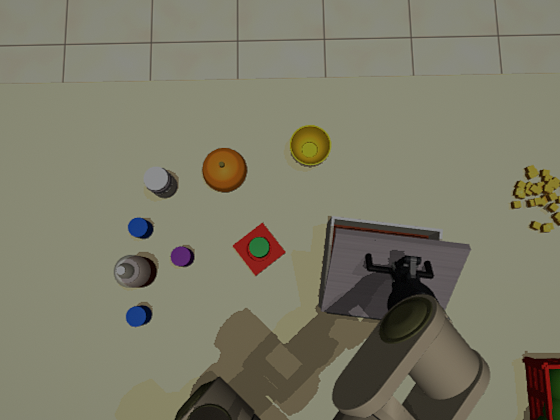

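```bash
python3 - <<'E'
from plan import *
import cv2
def proj(n,X):
    c=env.camera_info(n); f=210/np.tan(np.radians(c['vertical_fov'])/2); v=c['rotation'].T@(X-c['eye']); return np.round([f*v[0]/v[2]+c['cx'],f*v[1]/v[2]+c['cy']],1)
for d in (0,40,45):
    t=np.radians(d)
    for sy in (.123,-.123):
      for h in (.008,0):
        X=H+.203*(np.cos(t)*ex+np.sin(t)*ez)+h*(-np.sin(t)*ex+np.cos(t)*ez)+sy*ey
        print(d,sy,h,X,'scene',proj('scene',X),'top',proj('top',X))
print('near',proj('top',H-.003*ex+.008*ez+.123*ey),proj('scene',H-.003*ex+.008*ez+.123*ey),proj('scene',H-.003*ex+.008*ez-.123*ey))
im=cv2.imread('pics/t12.png'); cv2.imwrite('pics/t12c.png',cv2.resize(im[205:325,315:475],(800,600),interpolation=cv2.INTER_CUBIC))
E
```

```text
0 0.123 0.008 [ 0.582 -0.077  0.118] scene [233.  220.6] top [328.2 213.3]
0 0.123 0 [ 0.582 -0.077  0.111] scene [233.3 222.8] top [327.8 213.8]
0 -0.123 0.008 [ 0.548 -0.32   0.118] scene [131.4 226.9] top [442.7 226.7]
0 -0.123 0 [ 0.548 -0.32   0.111] scene [132.2 229.2] top [441.4 227.2]
40 0.123 0.008 [ 0.529 -0.069  0.247] scene [228.6 166. ] top [332.  230.5]
40 0.123 0 [ 0.535 -0.07   0.241] scene [228.8 169.4] top [332.  228.2]
40 -0.123 0.008 [ 0.496 -0.313  0.247] scene [121.3 171.8] top [465.1 246.2]
40 -0.123 0 [ 0.501 -0.314  0.241] scene [121.6 175.3] top [464.  243.8]
45 0.123 0.008 [ 0.517 -0.068  0.26 ] scene [228.1 158.5] top [332.1 236.5]
45 0.123 0 [ 0.523 -0.069  0.254] scene [228.3 161.9] top [332.1 233.8]
45 -0.123 0.008 [ 0.484 -0.311  0.26 ] scene [120.9 164.1] top [467.5 252.5]
45 -0.123 0 [ 0.489 -0.312  0.254] scene [121.1 167.6] top [466.4 249.6]
near [317.9 310.2] [232.6 169.2] [144.4 174. ]
```

View pics/t12c.png

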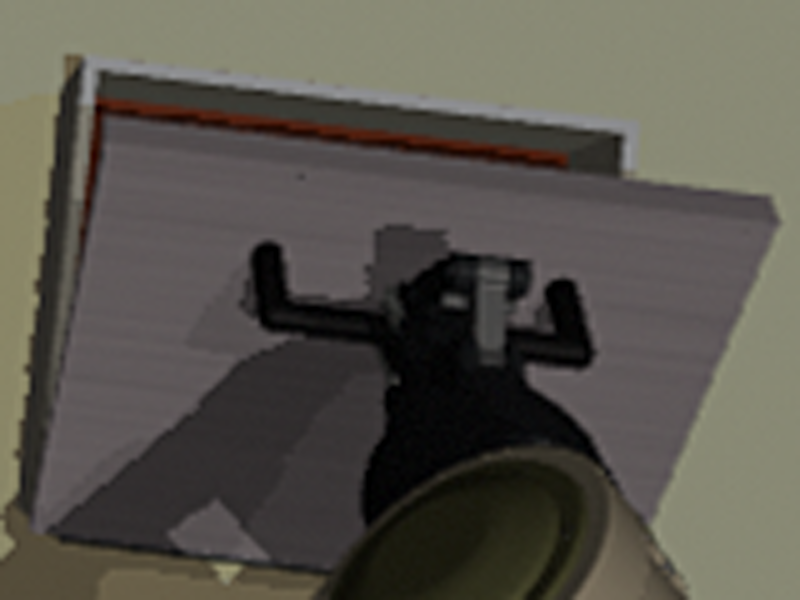

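```bash
cat > fit.py <<'E'
from h import *
from scipy.optimize import least_squares
from scipy.spatial.transform import Rotation as R
C={n:env.camera_info(n) for n in('top','scene')}
k=lambda p,s,o:crop(p,s,o)
Rr=lambda p:k(p,5,(300,200)); S2=lambda p:k(p,4.2,(130,160)); To=lambda p:k(p,5,(315,205)); So=lambda p:k(p,5,(90,140))
Y=.123; f=.203;n=-.003
obs=[('top',0,(f,Y,.008),Rr((158,60))),('top',0,(f,-Y,.008),Rr((728,127))),('top',0,(n,Y,.008),Rr((108,545))),('top',0,(.165,0,.043),Rr((447,181))),
('scene',0,(n,-Y,.008),S2((60,68))),('scene',0,(n,Y,.008),S2((430,48))),('scene',0,(f,Y,.008),S2((430,268))),('scene',0,(f,-Y,.008),S2((8,294))),('scene',0,(.165,0,.043),S2((215.5,183))),
('top',1,(f,-Y,0),To((770,197))),('top',1,(f,-Y,.008),To((780,220))),('top',1,(f,Y,0),To((103,117))),('top',1,(f,Y,.008),To((100,148))),('top',1,(n,Y,.008),To((38,530))),
('scene',1,(f,Y,.008),So((690,108))),('scene',1,(f,-Y,.008),So((150,134))),('scene',1,(f,-Y,0),So((150,167))),('scene',1,(f,Y,0),So((690,140))),('scene',1,(.165,0,.043),So((432,55)))]
def res(v,full=False):
    hx,hy,yaw,th=v[:4]; out=[]
    for c,o,p,uv in obs:
        t=th if o else 0; ci=C[c]; b=v[4:10] if c=='top' else v[10:16]
        X=np.array([p[0]*np.cos(t)-p[2]*np.sin(t),p[1],p[0]*np.sin(t)+p[2]*np.cos(t)])
        W=R.from_rotvec([0,0,yaw]).apply(X)+[hx,hy,.1105]
        q=(ci['rotation']@R.from_rotvec(b[3:]*.003).as_matrix()).T@(W-ci['eye']-b[:3]*.002)
        F=210/np.tan(np.radians(ci['vertical_fov'])/2)
        out+=[(F*q[0]/q[2]+ci['cx']-uv[0])/.7,(F*q[1]/q[2]+ci['cy']-uv[1])/.7]
    if full: return np.array(out).reshape(-1,2)*.7
    # bar at shut: jaw-centred along lid x at TCP (0.5273,-.1933)
    e=np.array([np.cos(yaw),np.sin(yaw)])
    out.append(((np.array([.5273,-.1933])-[hx,hy])@e-.165)/.0015)
    return np.array(out+list(v[4:]))
s=least_squares(res,[.364,-.173,-.136,.78]+[0]*12,loss='soft_l1')
J=np.linalg.pinv(s.jac.T@s.jac)
np.set_printoptions(precision=2,suppress=True)
print(s.x[:3],np.degrees(s.x[2:4]),'sd',np.degrees(J[3,3]**.5),s.x[4:]); print(res(s.x,True).T)
hx,hy,yaw=s.x[:3]; ob=env.observe(); e=np.array([np.cos(yaw),np.sin(yaw),0])
for G in(.0137,.0163,.019):
    b=ob['position']-G*ob['tool_rot'][:,0]-[hx,hy,.1105]; print(G,np.degrees(np.arctan2(b[2],b@e))-14.606,np.hypot(b@e,b[2])*1e3-170.5)
E
python3 fit.py
```

```text
[ 0.36 -0.18 -0.13] [-7.58 43.67] sd 0.48449601062267517 [-0.54  0.26  0.19 -0.49 -0.41  0.41 -0.51 -0.13  0.14  0.74 -0.57  0.09]
[[-0.44  0.17 -0.13  1.26 -0.41 -0.21  0.33 -0.97 -0.17  0.3  -0.58 -0.08
   0.58 -1.53 -0.25  0.36  0.58 -0.03  0.27]
 [ 0.21 -0.35  0.07 -1.81 -0.03 -0.36 -1.23 -0.71  1.32  1.72 -0.12  2.59
  -0.99  0.22  0.88  1.72 -1.41 -2.11  1.81]]
0.0137 44.36664049645967 -0.6766782935873721
0.0163 45.10319019352861 0.7214205240838112
0.019 45.8553170148276 2.202743982375239
```

The kinematics put the lid at 44.4–45.1°, and the picture fit at 43.7±0.5°. I'll nudge up about half a degree and check that it holds.

>>> {"api": "play_rows", "payload": {
  "travel": [
    [-0.18, 0.02, 0.1],
    [0, 0, 0],
    [0, 0, 0],
    [0, 0, 0]
  ],
  "rotation": [
    [0, -0.006, 0],
    [0, 0, 0],
    [0, 0, 0],
    [0, 0, 0]
  ],
  "claw": [0.4, 0.4, 0.4, 0.4]
}}

```text
time_s: 15.75
position: [0.4568, -0.1833, 0.2447]
tool_rot: [[0.453, 0.882, -0.132], [-0.064, -0.116, -0.991], [-0.889, 0.457, 0.004]]
ft_force: [2.9, -0.4, -5.5]
grip_width: 0.0098
```

```bash
python3 - <<'E'
from plan import *
import cv2
state()
for i in range(3): env.get_image('wrist')
s,t=state()
b=env.get_image('scene')[:,:,::-1]; cv2.imwrite('pics/s13.png',b)
E
```

```text
t 15.75 lid deg 45.253406898801394 rad err mm 1.4681833386596954 y off 0.319651823936436 tilt 27.192504081787174 F [ 2.941 -0.433 -5.517] M [-0.108 -0.084 -0.148] w 0.009820049072317353 q [-44.193   5.205  99.966  19.496  53.929 -45.285]
t 15.9 lid deg 45.256502406358656 rad err mm 1.465057170614792 y off 0.32604623242394826 tilt 27.18952233621614 F [ 3.066 -2.363 -4.629] M [-0.122 -0.053 -0.202] w 0.00989849163847468 q [-44.191   5.205  99.965  19.491  53.93  -45.285]
```

View pics/s13.png

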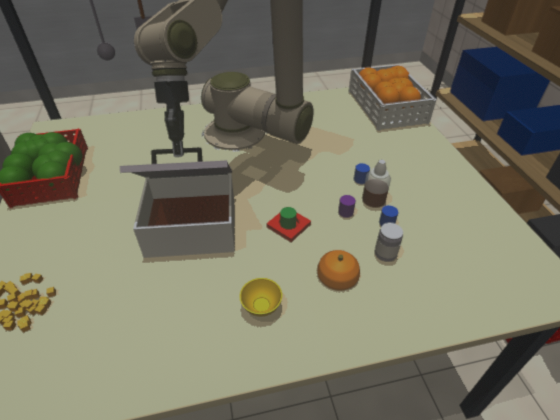

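The pose is steady at about 45°. The cap is seated upright at (288,218), the bottle still stands in its place at (377,185), and the bystanders are where they were. Handing in.

```bash
python3 -c "
from rig import env
print(env.close_job())"
```

```text
the job is handed in; nothing more can be done
None
```

I moved the green cap off the bottle into the red holder's recess, then raised the bin lid to about 45° and handed the job in at 15.9 s with the bar still gripped.

- **Cap:** it stands upright in the recess in the last picture. While seating it, one step pressed down with 39 N at the wrist. I eased that to 4 N before letting go.
- **Lid angle:** the readings differ slightly. The arm's pose gives 45.3°, and the pose stayed steady over the last 0.15 s. A fit to the camera pictures gave 43.7 ± 0.5° before a last nudge of about half a degree. The true angle is therefore probably 44–45°.
- **Bar in the grip:** the bar may have slipped about 2–3 mm along the pads, judging from a 1.5 mm error in the arc. The grip opening and force stayed steady.
- **Everything else:** the bottle still stands in its place. The pumpkin, bowl, tin and decoy caps look unmoved in the last picture.

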